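# Uncap the cleaner jug marked by the measuring beaker

## Robot

A 6-joint arm with a two-finger parallel gripper is mounted at the origin on the work surface. World frame = base frame: x ahead of the robot, y to its left, z up, the work surface at z = 0. Lengths are in m, angles in rad, forces in N, time in s.
With the tool pointing down it reaches from about 0.325 to 0.75 m from the base axis. Payload 7.6 kg.
Tool frame: the origin (TCP) lies on the centre line of the jaws, within the pads' length; the fingertips stand 8 mm ahead of it and the grasp point (between the pads) lies 11 mm behind it; x points along the fingers, y is the direction in which the jaws open and shut, and the axes are right-handed (so a half turn about x gives the same grasp; the last joint's range is limited). The gripper opens to 85 mm and grips with 20 to 120 N. Pads are 22 mm wide; open, the fingers measure 114 mm over their backs; the gripper's body (76 mm by 85 mm) begins 54 mm behind the grasp point. The pads swing forward as they close: fully open they stand 13 mm farther back than shut.
Start: joints at [-1.379, 0.052, 1.401, -0, 1.689, -0.07], TCP at [0.136, -0.507, 0.239] pointing down, gripper open.
Joint ranges: [-2.9, 2.9], [-0.91, 2.17], [0.12, 2.37], [-1.06, 4.2], [0.26, 2.73], [-2.93, 2.93]. Speed limits (rad/s): [2.57, 2.57, 3.01, 3.14, 3.14, 3.14].

## Interface

Orientations are given as a unit quaternion [x, y, z, w].
In Python, from rig import ctrl gives the robot as it stands.
- The arm moves only by the shell command python3 -m creep 'ROWS' [FORCE]. ROWS is JSON, a list of rows, each a list of 7 numbers: the closure, from 0 (fully open) to 1 (shut), then the shift along the tool's x, y, z in mm, then the turn, a rotation vector about the tool's x, y, z in rad. A call has 1 to 20 rows; each row is the pose to reach, as a shift and turn from the pose commanded when the call began, along the tool's axes at that moment; what a row does not reach only later rows make up. A row lasts 1/8 s, in which the tool goes at most 62.5 mm and 10.7 degrees, less where a joint would pass 70% of its speed; a pose out of reach is approached as far as the arm can. A call with a gripper value outside its range is refused whole. The fingers move at their own pace and stop on an object; FORCE is the grip in N (left out, the last holds). Time passes only in rows, so rows that repeat a pose let the fingers close. It gives the time, the measured TCP pose, the force and the opening at its end, in the units of the state.
- ctrl.sense(): the state, without advancing time (a new reading comes with each control period).
- ctrl.camera(name): name is "side" or "top" or "wrist"; returns (picture, depth): 480x640x3 uint8, red, green, blue; 480x640 float32, m along the optical axis (not along the pixel's ray), 0 where there is no reading.
- ctrl.calibration(name): a dict with "K" (3x3 intrinsics, pixels), "k1" (the pictures are not rectified: a ray, as slopes to the right and down, at radius r is drawn at 1 + k1 r^2 times it, then the intrinsics apply), "R" (3x3) and "t" (3): a world point X has camera coordinates R X + t; the wrist camera has in their place "mount" (4x4, takes a point from camera to tool coordinates, whose origin is the TCP and whose axes are the tool frame's). Camera axes: x right, y down, z forward; pixel columns grow to the right and rows downward; lengths in m; the calibration is good to about 2 mm. A picture is of the moment at which its call begins: read the wrist's pose just before it. calibration takes no time and is no camera call.
- ctrl.finish_job(): hands the job in, once; it reports no verdict.
The state is a dict: "t": time; "qpos": joint angles; "qd": joint speeds; "joint_efforts": joint torques, N m; "ee_pos": TCP position; "tool_rot": TCP orientation; "ft_force": force on the tool from outside, world axes, zero at the start; "moment": the same for the moment, N m; "grip_width": opening from 0.0 (shut) to 1.0 (fully open).
Only numpy, scipy, OpenCV 4.12 (cv2) and the standard library are available. Lean on these libraries where they do the work, as an engineer would, in place of code of your own. Each camera call takes 0.05 s, during which the arm holds its last target. There are 200 camera calls.

## Task

One of the two cleaner jugs has the steel measuring beaker standing in front of it: open that jug for dosing by gripping its push-and-turn safety cap, pressing it well down and, without forcing it, twisting it anticlockwise until it is free and lifting it straight up. Finish while still holding the cap level and still in the gripper, some 6 to 10 cm above its closed position and right over the open neck; do not let go. Leave the other jug's cap shut and do not shove or knock anything else on the counter.

Things in the scene. Friction and masses are not known exactly. Their poses are not given: they have to be found in the camera images.
- jug_left: white cleaner jug on the robot's left, fixed in a steel tray cradle (105 x 130 mm, rim 34 mm up). Cannot move. Origin: under the cradle's centre, on the counter; z up, -x the labelled side, +y the loop handle's side. Body 85 (x) x 112 mm (y), 140 mm tall; shoulder ends 165 mm up. The 30 mm wide neck is on the vertical axis through the origin; rim 193 mm up, under the cap at the start
- cap_left: grey round push-and-turn cap of the left jug, 52 mm across, 34 mm tall, 50 g. Origin: centre of its underside, z up; closed it is 182 mm above the counter (top 216), on the jug's axis, x parallel to jug x. Pressed down 6 mm or more (aim at 7 to 9) it turns anticlockwise seen from above; free after 40 degrees (aim at 60; over 130 it catches again). Keep it pressed until then; lift straight up
- seal_left (a joint): travel (m) of the sprung seal under the left cap: 0 cap closed, grows as the cap is pressed, hard stop at 0.011; -0.002 with the cap off. It pushes the cap up with 4.5 N at 0 and 0.7 N more per mm (8.7 N at 6 mm, 10 N at 8, 12 N at 11). Unpressed, the cap turns no more than about 5 degrees and does not lift; clockwise is an end stop
- jug_right: white cleaner jug on the robot's right, fixed in a steel tray cradle (105 x 130 mm, rim 34 mm up). Cannot move. Origin: under the cradle's centre, on the counter; z up, -x the labelled side, +y the loop handle's side. Body 85 (x) x 112 mm (y), 140 mm tall; shoulder ends 165 mm up. The 30 mm wide neck is on the vertical axis through the origin; rim 193 mm up, under the cap at the start
- cap_right: grey round push-and-turn cap of the right jug, 52 mm across, 34 mm tall, 50 g. Origin: centre of its underside, z up; closed it is 182 mm above the counter (top 216), on the jug's axis, x parallel to jug x. Pressed down 6 mm or more (aim at 7 to 9) it turns anticlockwise seen from above; free after 40 degrees (aim at 60; over 130 it catches again). Keep it pressed until then; lift straight up
- seal_right (a joint): travel (m) of the sprung seal under the right cap: 0 cap closed, grows as the cap is pressed, hard stop at 0.011; -0.002 with the cap off. It pushes the cap up with 4.5 N at 0 and 0.7 N more per mm (8.7 N at 6 mm, 10 N at 8, 12 N at 11). Unpressed, the cap turns no more than about 5 degrees and does not lift; clockwise is an end stop
- beaker: stainless measuring beaker with a loop handle on its +y side, 70 mm across the rim, 85 mm tall, open top; it stands about 120 mm in front (robot side) of one jug and so marks the jug to open. Origin: centre of its underside
- mill: wooden pepper mill, 54 mm across, 124 mm tall, which stands in front of the jug that is NOT wanted. Origin: centre of its underside
- milk: paper milk carton, 70 x 70 mm, 150 mm tall, behind the jugs; bystander. Origin: centre of its underside
- foil_pack: silver pack, 80 x 65 mm, 60 mm tall, behind the left jug; bystander. Origin: centre of its underside
- bowl: steel bowl, 90 mm across, 45 mm tall, behind the right jug; bystander. Origin: centre of its underside
- sauce: clear squeeze bottle, 54 mm across, 170 mm tall, out to the left of the jugs; bystander. Origin: centre of its underside
- tub: low white tub, 84 mm across, 70 mm tall, out to the right of the jugs; bystander. Origin: centre of its underside
- turner: kitchen turner about 280 mm long with a wooden handle, lying flat at the robot's right; bystander. Origin: under its middle
Not all that is in view belongs to the job. Leave any orange look-alike of the cap_left alone. Leave any blue look-alike of the jug_right alone.

How it is judged:
On the way, in this order (a step that is already met when the one before it is completed fails the run):
1. the cap of the jug with the beaker in front is pressed down (at least 5 mm) (((horizontal distance between beaker and jug_left below 0.17 m and value of joint seal_left above 0.005 m) or (horizontal distance between beaker and jug_right below 0.17 m and value of joint seal_right above 0.005 m))), for 0.05 s.
2. that cap has been twisted by more than 32 degrees (((horizontal distance between beaker and jug_left below 0.17 m and angle between the x axis of cap_left and the x axis of jug_left, either way round above 0.56 rad) or (horizontal distance between beaker and jug_right below 0.17 m and angle between the x axis of cap_right and the x axis of jug_right, either way round above 0.56 rad))), for 0.05 s.
At the end, for the whole second after the job is handed in: The cap of the jug with the beaker in front is held in the fingers, at least 40 mm above its closed height (underside 222 to 340 mm up), within 30 mm of the jug's axis, within 0.3 rad of level, still, off the jug; the other cap is still on and shut (((horizontal distance between beaker and jug_left below 0.17 m and z of cap_left in the frame of jug_left between 0.222 and 0.34 m and horizontal distance between cap_left and jug_left below 0.03 m and angle between cap_left's own z axis and vertical below 0.3 rad and contact force between cap_left and the fingers above 1 N and contact force between cap_left and jug_left below 0.1 N and linear speed of cap_left below 0.03 m/s and z of cap_right in the frame of jug_right below 0.185 m and horizontal distance between cap_right and jug_right below 0.006 m and angle between the x axis of cap_right and the x axis of jug_right, either way round below 0.3 rad) or (horizontal distance between beaker and jug_right below 0.17 m and z of cap_right in the frame of jug_right between 0.222 and 0.34 m and horizontal distance between cap_right and jug_right below 0.03 m and angle between cap_right's own z axis and vertical below 0.3 rad and contact force between cap_right and the fingers above 1 N and contact force between cap_right and jug_right below 0.1 N and linear speed of cap_right below 0.03 m/s and z of cap_left in the frame of jug_left below 0.185 m and horizontal distance between cap_left and jug_left below 0.006 m and angle between the x axis of cap_left and the x axis of jug_left, either way round below 0.3 rad))); the arm keeps its last pose, push and grip.
It fails at once if the cap is forced round its safety tooth (turned past 14 degrees, still on) without being pressed (under 2 mm) ((horizontal distance between beaker and jug_left below 0.17 m and angle between the x axis of cap_left and the x axis of jug_left, either way round between 0.25 and 0.5 rad and z of cap_left in the frame of jug_left below 0.186 m and value of joint seal_left below 0.002 m) or (horizontal distance between beaker and jug_right below 0.17 m and angle between the x axis of cap_right and the x axis of jug_right, either way round between 0.25 and 0.5 rad and z of cap_right in the frame of jug_right below 0.186 m and value of joint seal_right below 0.002 m)).
It fails at once if the cap of the other jug is pressed by more than 3 mm or moved by more than 6 mm ((horizontal distance between beaker and jug_left below 0.17 m and (value of joint seal_right above 0.003 m or distance of cap_right from where it was at the start of the episode above 0.006 m)) or (horizontal distance between beaker and jug_right below 0.17 m and (value of joint seal_left above 0.003 m or distance of cap_left from where it was at the start of the episode above 0.006 m))).
It fails at once if the beaker, the mill or another thing on the counter is moved by more than 20 mm (distance of any of beaker, mill, milk, foil_pack, bowl, sauce, tub, turner from where it was at the start of the episode above 0.02 m).
It also fails if it takes over 38 s, if anything falls off the work surface, if the arm or the gripper's body presses on something with over 40 N, if the wrist force passes 120 N, or if a joint passes its speed limit or range.

## Working session

There is one attempt and no reset: what is moved stays moved. The work goes in short steps, Python scripts to look and compute and a shell command to move; the robot and the scene stay as the last step left them, time stands still between calls to the robot, and variables do not carry over. Pictures are saved under pics/ and viewed, about 8 in all and at most 12, crops included, and the job is handed in when it is done.

```bash
mkdir -p pics; python3 - <<'E'
from rig import ctrl
import cv2,numpy as np
for n in("top","side"):
    p,d=ctrl.camera(n);cv2.imwrite(f"pics/{n}0.png",p[:,:,::-1]);np.save(f"{n}_d.npy",d)
    c=ctrl.calibration(n);print(n,{k:np.round(v,3).tolist() for k,v in c.items()})
print(ctrl.sense()); print(ctrl.calibration("wrist"))
E
```

```text
top {'K': [[601.395, 0.0, 313.473], [0.0, 601.395, 248.427], [0.0, 0.0, 1.0]], 'k1': -0.036, 'R': [[-0.024, -1.0, -0.003], [-0.992, 0.024, -0.121], [0.121, 0.0, -0.993]], 't': [0.031, 0.544, 1.319]}
side {'K': [[618.229, 0.0, 317.489], [0.0, 618.229, 231.671], [0.0, 0.0, 1.0]], 'k1': 0.03, 'R': [[-0.883, -0.469, -0.009], [-0.337, 0.649, -0.682], [0.325, -0.6, -0.731]], 't': [0.447, 0.257, 1.46]}
{'t': 0.1, 'qpos': array([-1.37929577e+00,  5.28218169e-02,  1.40159277e+00, -3.88709389e-05,
        1.68863938e+00, -7.03024274e-02]), 'qd': array([-3.90761942e-05, -1.55208337e-03, -2.21047288e-03, -1.10099244e-03,
       -9.89209566e-04, -6.66447230e-06]), 'joint_efforts': array([ 5.30684811e-04, -3.82578671e+01, -3.60986996e+01, -1.85430808e-04,
        4.68524333e-03, -2.06971481e-05]), 'ee_pos': array([ 0.13584346, -0.50685432,  0.23854687]), 'tool_rot': array([-0.70101233, -0.09281048,  0.70110215, -0.09178072]), 'ft_force': array([-0.88021304,  0.18943431,  0.20921069]), 'moment': array([ 0.03474706, -0.0114298 , -0.04238309]), 'grip_width': 0.9962790477490804}
{'K': array([[349.07620222,   0.        , 316.33717545],
       [  0.        , 349.07620222, 247.5603172 ],
       [  0.        ,   0.        ,   1.        ]]), 'k1': 0.007657666569341224, 'mount': array([[-7.41971470e-04, -2.80219863e-01,  9.59935559e-01,
        -1.34479487e-01],
       [ 9.99999653e-01, -5.72219778e-04,  6.05898863e-04,
        -7.92575187e-04],
       [ 3.79509216e-04,  9.59935675e-01,  2.80220191e-01,
        -7.15505014e-02],
       [ 0.00000000e+00,  0.00000000e+00,  0.00000000e+00,
         1.00000000e+00]])}
```

View pics/top0.png

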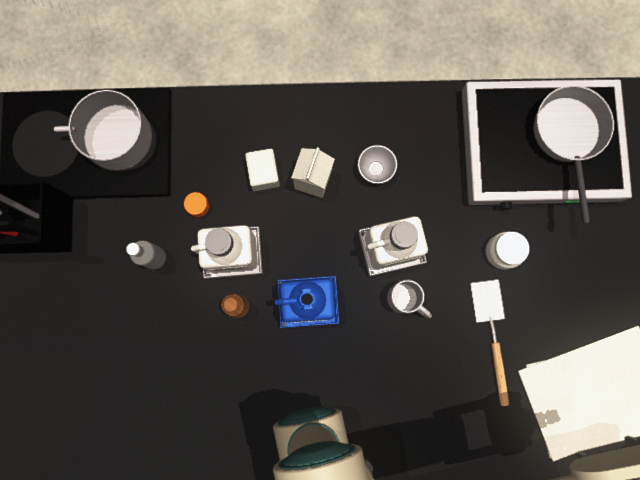

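View pics/side0.png

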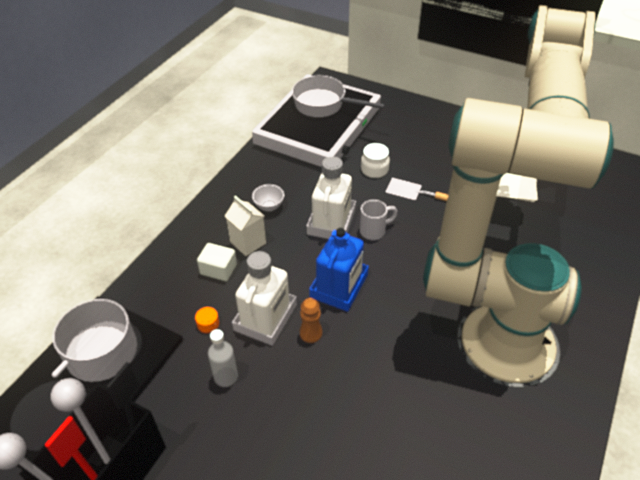

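The pictures show two white jugs, with grey caps at top-view pixels (219,243) and (404,233). The beaker (406,297) stands in front of the right jug and the mill (235,305) in front of the left one. The blue jug (307,300) and the orange cap (196,205) are look-alikes to leave alone. So the target is cap_right at (404,233). Next I'll measure it and check an enlarged crop.

```bash
cat > h.py <<'E'
import numpy as np,cv2
from rig import ctrl
from scipy.spatial.transform import Rotation as Ro
def cloud(n,d,pose=None):
    c=ctrl.calibration(n);K=np.array(c["K"]);v,u=np.mgrid[0:480,0:640]
    p=cv2.undistortPoints(np.stack([u,v],-1).reshape(-1,1,2).astype(float),K,np.array([c["k1"],0,0,0,0.])).reshape(480,640,2)
    X=np.dstack([p,np.ones((480,640))])*d[...,None]
    if "R" in c: return (X-np.array(c["t"]))@np.array(c["R"])
    M=np.array(c["mount"]);X=X@M[:3,:3].T+M[:3,3]
    return X@Ro.from_quat(pose["tool_rot"]).as_matrix().T+pose["ee_pos"]
def circ(P):
    xy=P[:,:2].astype(np.float32); return cv2.minEnclosingCircle(xy),np.median(P,0)
E
python3 - <<'E'
from h import *
for n in("top","side"):
    W=cloud(n,np.load(f"{n}_d.npy"));im=cv2.imread(f"pics/{n}0.png").astype(int)
    for nm,c,z in(("capR",(404,233) if n=="top" else (332,163),(.20,.23)),("capL",(219,243) if n=="top" else (260,262),(.20,.23)),("beak",(406,297) if n=="top" else (375,207),(.07,.095)),("cradR",(395,245) if n=="top" else (332,215),(.02,.045)),("bodyR",(395,245) if n=="top" else (332,215),(.13,.175)),("mill",(235,305) if n=="top" else (310,312),(.05,.14)),("blue",(307,300) if n=="top" else (340,265),(.02,.25))):
        m=np.zeros((480,640),bool);r=50 if "crad" in nm else 25;m[c[1]-r:c[1]+r,c[0]-r:c[0]+r]=1
        m&=(W[...,2]>z[0])&(W[...,2]<z[1]);P=W[m]
        if len(P)<5: print(n,nm,"few");continue
        r=cv2.minAreaRect(P[:,:2].astype(np.float32)*1000)
        print(n,nm,len(P),"circ",np.round(circ(P)[0][0],4),round(circ(P)[0][1],4),"med",np.round(np.median(P,0),4),"zmax",P[:,2].max().round(4),"rect",np.round(r[0]),np.round(r[1]),round(r[2],1))
im=cv2.imread("pics/top0.png")[190:340,340:470];cv2.imwrite("pics/crop.png",cv2.resize(im,None,fx=4,fy=4,interpolation=cv2.INTER_CUBIC))
E
```

```text
top capR 582 circ [ 0.5471 -0.1592] 0.027 med [ 0.5458 -0.1588  0.216 ] zmax 0.2234 rect [ 546. -159.] [52. 52.] 34.7
top capL 584 circ [0.5416 0.204 ] 0.0269 med [0.5412 0.2031 0.2161] zmax 0.2234 rect [541. 204.] [52. 51.] 43.2
top beak 243 circ [ 0.4245 -0.1911] 0.0467 med [ 0.4215 -0.1967  0.0824] zmax 0.0898 rect [ 424. -183.] [84. 69.] 17.1
top cradR 272 circ [ 0.5105 -0.1489] 0.0971 med [ 0.5042 -0.1272  0.0328] zmax 0.0446 rect [ 504. -146.] [181. 114.] 61.8
top bodyR 1216 circ [ 0.5452 -0.1576] 0.0621 med [ 0.5325 -0.1352  0.1412] zmax 0.1674 rect [ 544. -153.] [ 85. 112.] 8.4
top mill 394 circ [0.4218 0.1938] 0.0234 med [0.4206 0.1901 0.1171] zmax 0.1299 rect [421. 193.] [44. 44.] 34.4
top blue 2145 circ [0.4301 0.0334] 0.0728 med [0.4257 0.0338 0.1434] zmax 0.211 rect [429.  36.] [110. 105.] 88.6
side capR 308 circ [ 0.5437 -0.1555] 0.0308 med [ 0.5432 -0.1498  0.2146] zmax 0.2214 rect [ 546. -155.] [52. 57.] 13.2
side capL 432 circ [0.5409 0.2063] 0.0292 med [0.5377 0.2107 0.2151] zmax 0.2218 rect [541. 207.] [52. 54.] 78.9
side beak 267 circ [ 0.4481 -0.1965] 0.0642 med [ 0.4287 -0.183   0.0788] zmax 0.0911 rect [ 443. -176.] [126.  78.] 10.6
side cradR 707 circ [ 0.5258 -0.1875] 0.2083 med [ 0.5109 -0.1494  0.0323] zmax 0.045 rect [ 556. -172.] [281. 394.] 24.0
side bodyR 419 circ [ 0.4893 -0.0561] 0.1084 med [ 0.5267 -0.1125  0.1391] zmax 0.1674 rect [488. -54.] [ 94. 208.] 33.2
side mill 562 circ [0.4361 0.155 ] 0.0697 med [0.4168 0.2051 0.0916] zmax 0.1288 rect [454. 159.] [101. 132.] 7.7
side blue 2162 circ [0.416  0.0344] 0.0737 med [0.4084 0.0688 0.1291] zmax 0.1894 rect [414.  44.] [132. 108.] 36.2
```

View pics/crop.png

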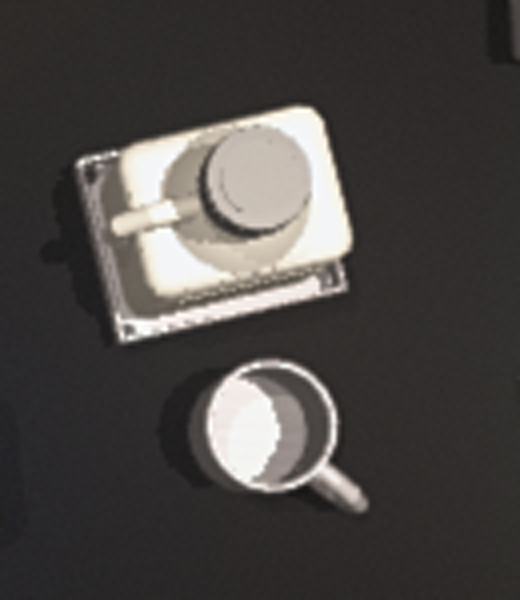

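The crop confirms it: grey cap centred near (258,180), on the white jug with the beaker (270,425) in front of it, and the loop handle on the left (+y) side. Cap_right is at about (0.546, -0.158), top at 0.216, as specified. Next I'll work out the moves.

```bash
cat >> h.py <<'E'
def info():
    s=ctrl.sense();R=Ro.from_quat(s["tool_rot"]).as_matrix();return s,R
def shift(tgt,phi=None):
    s,R=info();print("pos",s["ee_pos"].round(4),"x",R[:,0].round(3),"y",R[:,1].round(3),"jaw deg",np.degrees(np.arctan2(R[1,1],R[0,1])).round(1),"q",s["qpos"].round(2),"F",s["ft_force"].round(1),"M",s["moment"].round(2),"g",round(s["grip_width"],3),"t",s["t"])
    if tgt is not None: print("shift mm",(R.T@(np.array(tgt)-s["ee_pos"])*1000).round(1))
E
python3 - <<'E'
from h import *
shift([.546,-.158,.30]); shift([.546,-.158,.192])
E
```

```text
pos [ 0.1358 -0.5069  0.2385] x [-0.     0.001 -1.   ] y [ 0.259 -0.966 -0.001] jaw deg -75.0 q [-1.38  0.05  1.4  -0.    1.69 -0.07] F [-0.9  0.2  0.2] M [ 0.03 -0.01 -0.04] g 0.996 t 0.1
shift mm [ -61.1 -230.9 -486.5]
pos [ 0.1358 -0.5069  0.2385] x [-0.     0.001 -1.   ] y [ 0.259 -0.966 -0.001] jaw deg -75.0 q [-1.38  0.05  1.4  -0.    1.69 -0.07] F [-0.9  0.2  0.2] M [ 0.03 -0.01 -0.04] g 0.996 t 0.1
shift mm [  46.9 -230.7 -486.5]
```

```bash
python3 -m creep '[[0,-40,0,0,0,0,0],[0,-60,-20,-42,0,0,0],[0,-60,-42,-88,-0.1,0,0],[0,-60,-64,-135,-0.2,0,0],[0,-60,-86,-181,-0.3,0,0],[0,-60,-108,-227,-0.4,0,0],[0,-60,-130,-274,-0.5,0,0],[0,-60,-152,-320,-0.6,0,0],[0,-60,-174,-366,-0.7,0,0],[0,-60,-196,-413,-0.8,0,0],[0,-60,-218,-459,-0.925,0,0],[0,-60,-231,-486,-0.925,0,0],[0,-60,-231,-486,-0.925,0,0],[0,-60,-231,-486,-0.925,0,0]]' 60
python3 - <<'E'
from h import *
shift([.546,-.158,.192])
s=ctrl.sense();p,d=ctrl.camera("wrist");cv2.imwrite("pics/w1.png",p[:,:,::-1]);W=cloud("wrist",d,s)
m=(W[...,2]>.21)&(W[...,2]<.222)&(np.hypot(W[...,0]-.546,W[...,1]+.158)<.045);P=W[m]
print(len(P),circ(P),cv2.minAreaRect(P[:,:2].astype(np.float32)*1000))
p,d=ctrl.camera("top");W=cloud("top",d);cv2.imwrite("pics/t1.png",p[:,:,::-1])
E
```

```text
t: 1.85
ee_pos: [0.5451, -0.1587, 0.299]
tool_rot: [-0.586, -0.395, 0.587, -0.395]
ft_force: [0.2, -0.6, 0.2]
grip_width: 1.003
pos [ 0.5451 -0.1587  0.299 ] x [-0.001 -0.    -1.   ] y [ 0.927 -0.375 -0.001] jaw deg -22.0 q [-0.35  0.17  1.16 -0.    1.82  0.04] F [ 0.2 -0.6  0.2] M [-0.03 -0.02  0.01] g 1.003 t 1.85
shift mm [107.    0.7  -1. ]
4688 (((0.5470715761184692, -0.15850156545639038), 0.026772722601890564), array([ 0.54774304, -0.15670447,  0.21626737])) ((547.2172241210938, -157.95965576171875), (52.01760482788086, 51.99469757080078), 8.469152450561523)
```

View pics/w1.png

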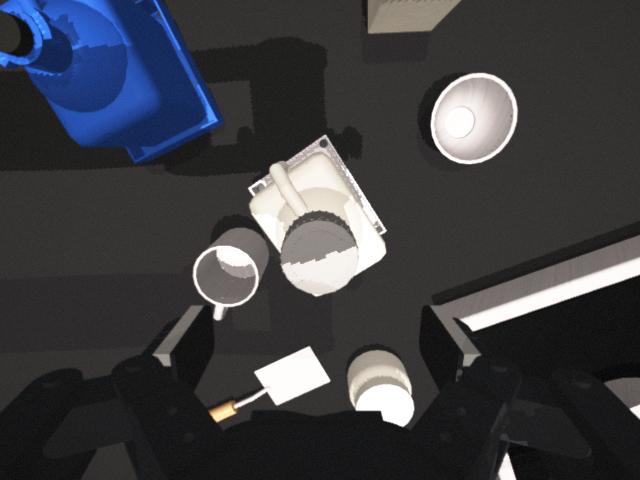

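The cap is centred at about (315,255) below the open jaws, with the fingers at (190,340) and (450,340) either side. The beaker and bowl are well clear. The wrist measurement agrees to about 1 mm, so I'll descend.

```bash
python3 -m creep '[[0,30,1.3,-1.3,0,0,0],[0,60,1.3,-1.3,0,0,0],[0,85,1.3,-1.3,0,0,0],[0,98,1.3,-1.3,0,0,0],[0,105,1.3,-1.3,0,0,0],[0,105,1.3,-1.3,0,0,0]]' 60
python3 -m creep '[[0.2,0,0,0,0,0,0],[0.3,0,0,0,0,0,0],[1,0,0,0,0,0,0],[1,0,0,0,0,0,0],[1,0,0,0,0,0,0],[1,0,0,0,0,0,0],[1,0,0,0,0,0,0]]' 60
python3 - <<'E'
from h import *
shift([.547,-.158,.193])
p,d=ctrl.camera("side");cv2.imwrite("pics/s2.png",cv2.resize(p[120:260,270:430,::-1],None,fx=4,fy=4))
E
```

```text
t: 2.7
ee_pos: [0.5473, -0.1577, 0.1947]
tool_rot: [0.586, 0.395, -0.586, 0.395]
ft_force: [0.5, -0.8, 0.3]
grip_width: 0.998
t: 3.58
ee_pos: [0.5475, -0.1575, 0.1945]
tool_rot: [0.586, 0.395, -0.586, 0.396]
ft_force: [-0.1, -0.5, 5.2]
grip_width: 0.594
pos [ 0.5475 -0.1575  0.1945] x [ 0.001 -0.    -1.   ] y [ 0.927 -0.375  0.001] jaw deg -22.0 q [-0.34  0.19  1.34 -0.    1.61  0.04] F [-0.1 -0.5  5.2] M [-0.02 -0.08  0.03] g 0.594 t 3.575
shift mm [ 1.5 -0.2  0.6]
```

View pics/s2.png

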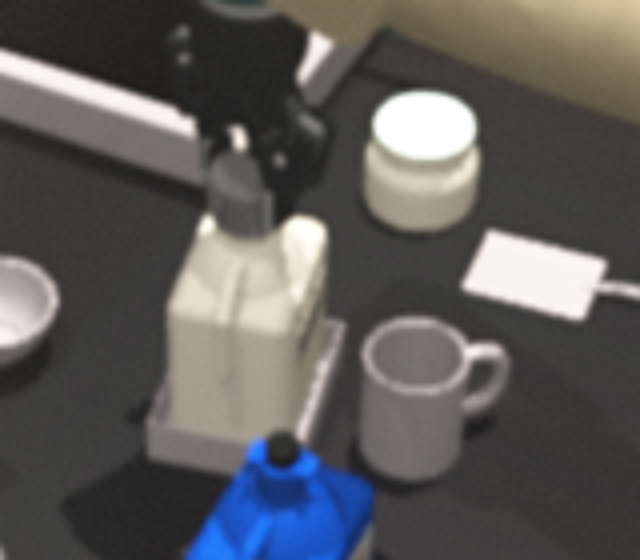

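The jaws hold the cap (about 50 mm opening) and the fingers are clear of the handle and shoulder. Now I'll press, aiming for about 10 N, which is 8 mm.

```bash
python3 -m creep '[[1,2,0,0,0,0,0],[1,4,0,0,0,0,0],[1,6,0,0,0,0,0],[1,7.5,0,0,0,0,0],[1,7.5,0,0,0,0,0],[1,7.5,0,0,0,0,0]]' 70
python3 - <<'E'
from h import *
shift(None)
E
```

```text
t: 4.38
ee_pos: [0.5475, -0.1575, 0.1879]
tool_rot: [0.587, 0.395, -0.586, 0.396]
ft_force: [-0.6, 1.2, 9.5]
grip_width: 0.585
pos [ 0.5475 -0.1575  0.1879] x [ 0.001 -0.001 -1.   ] y [ 0.927 -0.375  0.001] jaw deg -22.0 q [-0.34  0.2   1.35 -0.    1.6   0.04] F [-0.6  1.2  9.5] M [0.13 0.18 0.02] g 0.585 t 4.375
```

```bash
python3 -m creep '[[1,1,0,0,0,0,0],[1,1,0,0,-0.08,0,0],[1,1,0,0,-0.16,0,0],[1,1,0,0,-0.24,0,0],[1,1,0,0,-0.32,0,0],[1,1,0,0,-0.4,0,0],[1,1,0,0,-0.4,0,0]]'
python3 - <<'E'
from h import *
shift(None)
E
```

```text
t: 5.25
ee_pos: [0.5477, -0.1577, 0.1871]
tool_rot: [0.496, 0.503, -0.495, 0.505]
ft_force: [0.1, 0.3, 8.9]
grip_width: 0.589
pos [ 0.5477 -0.1577  0.1871] x [ 0.002 -0.001 -1.   ] y [1.    0.017 0.002] jaw deg 1.0 q [-0.35  0.2   1.35 -0.    1.6  -0.36] F [0.1 0.3 8.9] M [0.05 0.13 0.03] g 0.589 t 5.25
```

```bash
python3 -m creep '[[1,0.7,0,0,-0.1,0,0],[1,0.7,0,0,-0.2,0,0],[1,0.7,0,0,-0.3,0,0],[1,0.7,0,0,-0.4,0,0],[1,0.7,0,0,-0.5,0,0],[1,0.7,0,0,-0.6,0,0],[1,0.7,0,0,-0.68,0,0],[1,0.7,0,0,-0.68,0,0],[1,0.7,0,0,-0.68,0,0]]'
python3 - <<'E'
from h import *
shift(None)
E
```

```text
t: 6.38
ee_pos: [0.5475, -0.1576, 0.1864]
tool_rot: [0.299, 0.64, -0.299, 0.641]
ft_force: [-1.7, 1.2, 9.7]
grip_width: 0.587
pos [ 0.5475 -0.1576  0.1864] x [ 0.001 -0.001 -1.   ] y [0.767 0.641 0.001] jaw deg 39.9 q [-0.35  0.2   1.35 -0.    1.59 -1.04] F [-1.7  1.2  9.7] M [0.1  0.3  0.08] g 0.587 t 6.375
```

The cap has turned 62° with little torque while pressed. I'll lift a little first to check that it's free.

```bash
python3 -m creep '[[1,-4,0,0,0,0,0],[1,-8,0,0,0,0,0],[1,-12,0,0,0,0,0],[1,-16,0,0,0,0,0],[1,-20,0,0,0,0,0],[1,-20,0,0,0,0,0]]'
python3 - <<'E'
from h import *
shift(None)
E
```

```text
t: 7.12
ee_pos: [0.5472, -0.1575, 0.205]
tool_rot: [0.299, 0.641, -0.3, 0.64]
ft_force: [-0.2, 0.4, -0.1]
grip_width: 0.587
pos [ 0.5472 -0.1575  0.205 ] x [-0.  0. -1.] y [ 0.767  0.641 -0.   ] jaw deg 39.9 q [-0.35  0.19  1.32 -0.    1.63 -1.04] F [-0.2  0.4 -0.1] M [0.03 0.05 0.02] g 0.587 t 7.125
```

```bash
python3 -m creep '[[1,-6,0,0,0,0,0],[1,-14,0,0,0,0,0],[1,-24,0,0,0,0,0],[1,-36,0,0,0,0,0],[1,-48,0,0,0,0,0],[1,-58,0,0,0,0,0],[1,-66,0,0,0,0,0],[1,-70,0,0,0,0,0],[1,-70,0,0,0,0,0],[1,-70,0,0,0,0,0],[1,-70,0,0,0,0,0]]'
python3 - <<'E'
from h import *
shift(None)
p,d=ctrl.camera("side");cv2.imwrite("pics/s3.png",cv2.resize(p[90:260,250:440,::-1],None,fx=3,fy=3))
W=cloud("side",d);m=np.zeros((480,640),bool);m[90:200,300:370]=1
n=m&(np.hypot(W[...,0]-.547,W[...,1]+.158)<.03)&(W[...,2]>.175)
print("z hist",np.histogram(W[n][:,2],np.arange(.18,.33,.01)))
E
```

```text
t: 8.5
ee_pos: [0.5472, -0.1574, 0.2747]
tool_rot: [0.299, 0.641, -0.3, 0.64]
ft_force: [-0.6, 0.3, 0.3]
grip_width: 0.585
pos [ 0.5472 -0.1574  0.2747] x [-0.001  0.    -1.   ] y [ 0.767  0.641 -0.   ] jaw deg 39.9 q [-0.35  0.17  1.2  -0.    1.77 -1.04] F [-0.6  0.3  0.3] M [ 0.04  0.   -0.07] g 0.585 t 8.5
z hist (array([ 51,  56,  55,   1,   0,   0,   0,   2,  49,  69,  67, 236,  21,
         7,   7]), array([0.18, 0.19, 0.2 , 0.21, 0.22, 0.23, 0.24, 0.25, 0.26, 0.27, 0.28,
       0.29, 0.3 , 0.31, 0.32, 0.33]))
```

View pics/s3.png

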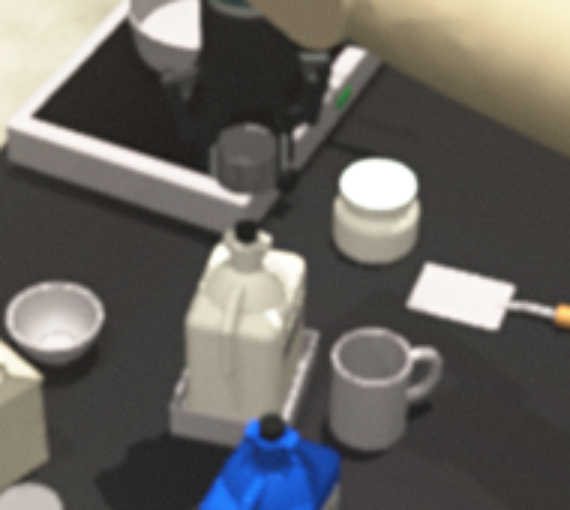

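The cap (crop 247,160) is held level between the fingers, right over the open neck (247,232). It spans z of about 0.26 to 0.296, so it's roughly 80 mm up. The beaker, tub and bowl haven't moved, so I'm handing in.

```bash
python3 -c "
from rig import ctrl
print(ctrl.finish_job())"
```

```text
the job is handed in; nothing more can be done
None
```

I opened the right jug, the one with the beaker in front, and handed the job in with its cap still held in the gripper. The hand-in gives no verdict.

- **Press and twist:** I gripped the cap at 60–70 N and pressed until the wrist read about 9 to 10 N, roughly 7 to 8 mm. I judged the depth from force and tool travel, since the seal isn't measured directly. The one low reading mid-turn was 8.9 N (about 6.3 mm), so I pressed slightly more. The cap turned 62° anticlockwise with almost no torque, then lifted free.
- **Last checks:** The side camera shows the cap level, spanning z of about 0.26 to 0.296, roughly 80 mm above its closed position. It is over the open neck, with the tool within about 1 mm of the measured axis. The grip opening is about 50 mm and there is no outside force on the tool.
- **Rest of the counter:** The beaker, tub and bowl look unmoved in the last picture. The arm never went near the left jug, but I didn't measure its cap again at the end. No check failed; cameras agreed on the cap's position to about 3 mm.

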